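# Build the test-sieve stack on the shaker

## Task

Build the sieve stack on the shaker base: into the steel pan put the blue sieve (finest mesh), on it the yellow one, on that the red one (coarsest), and close the stack with the green lid. Every part must be nested fully home and upright; leave the date stamp and the steel beaker where they stand.

Things in the scene. Friction and masses are not known exactly. Their poses are not given: they have to be found in the camera images.
- shaker_base: grey round sieve-shaker base, 90 mm across, fixed to the table, with a bare steel collecting pan on top. Origin: centre of its underside on the table, z up. The pan is 54 mm across from z = 24 mm up to its rim at z = 52 mm; bore 49 mm, 12 mm deep. A sieve seated in it has its origin 42 mm above this origin.
- blue_sieve: blue plastic sieve, loose, round, fine steel mesh. Origin: centre of underside, z up. Tapered foot 36 mm across at z = 0, 45 mm at z = 10 mm; body 58 mm across from z = 10 to 30 mm (grip here); rim 54 mm across up to z = 42 mm, open, bore 49 mm, 11 mm deep. A part nested in it rests its 58 mm shoulder on the rim, its origin 32 mm above this one's. The taper centres 5 mm of error. Any yaw. 70 g.
- yellow_sieve: yellow plastic sieve, loose, round, medium steel mesh. Origin: centre of underside, z up. Tapered foot 36 mm across at z = 0, 45 mm at z = 10 mm; body 58 mm across from z = 10 to 30 mm (grip here); rim 54 mm across up to z = 42 mm, open, bore 49 mm, 11 mm deep. A part nested in it rests its 58 mm shoulder on the rim, its origin 32 mm above this one's. The taper centres 5 mm of error. Any yaw. 70 g.
- red_sieve: red plastic sieve, loose, round, coarse steel mesh. Origin: centre of underside, z up. Tapered foot 36 mm across at z = 0, 45 mm at z = 10 mm; body 58 mm across from z = 10 to 30 mm (grip here); rim 54 mm across up to z = 42 mm, open, bore 49 mm, 11 mm deep. A part nested in it rests its 58 mm shoulder on the rim, its origin 32 mm above this one's. The taper centres 5 mm of error. Any yaw. 70 g.
- sieve_lid: green round lid with a black knob, loose. Origin: centre of underside, z up. Tapered foot (36 mm across at z = 0, 45 mm at z = 10 mm), disc 58 mm across from z = 10 to 18 mm, black knob 22 mm across from z = 18 to 44 mm (grip here). Seated on a sieve, its origin lies 32 mm above the sieve's. 60 g.
- stamp: red and black date stamp standing upright, loose, 26 x 45 x 74 mm high; origin: centre of its underside. Bystander, somewhere among the sieve parts: leave it alone.
- beaker: small steel beaker, loose, 70 mm across and 69 mm high; origin: centre of its underside. Bystander: leave it alone.

How it is judged:
By the outcome, as a careful person would: the job done as asked, in the order asked, and still so for the second after the job is handed in, with the robot touching nothing.
It also fails if it takes over 112 s, if anything falls off the work surface, if the arm or the gripper's body presses on something with over 40 N, if the wrist force passes 120 N, or if a joint passes its speed limit or range.

## Robot

A 6-joint arm with a two-finger parallel gripper is mounted at the origin on the work surface; the furniture and walls round the work are solid. World frame = base frame: x ahead of the robot, y to its left, z up, the work surface at z = 0. Lengths are in m, angles in rad, forces in N, time in s.
With the tool pointing down it reaches from about 0.25 to 0.725 m from the base axis. Payload 4 kg.
Tool frame: the origin (TCP) lies at the very end of the fingers, on their centre line; the grasp point (between the pads) lies 19 mm behind it; z points along the fingers, y is the line along which they close (so a half turn about z gives the same grasp; the last joint's range is limited). The gripper opens to 85 mm and grips with 20 to 120 N. Pads are 22 mm wide; open, the fingers measure 114 mm over their backs; the gripper's body (76 mm by 85 mm) begins 54 mm behind the grasp point. The pads swing forward as they close: fully open they stand 13 mm farther back than shut.
Start: joints at [-1.111, 0.241, 0.005, 1.335, 0, 1.571], TCP at [0.222, -0.448, 0.231] pointing down, gripper open.
Joint ranges: [-2.72, 2.72], [-1.05, 1.87], [-1.09, 1.28], [-1.99, 2.15], [-1.42, 1.44], [-3.14, 3.14]. Speed limits (rad/s): [2.79, 2.79, 3.14, 3.14, 3.14, 3.14].

## Interface

Orientations are given as a unit quaternion [x, y, z, w].
In Python, from workcell import bot, vision, workorder, boxes_of gives the robot as it stands.
- The arm moves only by the tool send_rows, never from a script. Its argument "motion" is text: rows parted by semicolons, each of 5 numbers parted by spaces: the closure, from -1 (fully open) to 1 (shut), so that 0 is half open, then the shift along the tool's x, y, z in cm, then the turn about the tool's z in rad. In form: claw x y z twist; .... A call has 1 to 5 rows; each row is the pose to reach, as a shift and turn from the pose commanded when the call began, along the tool's axes at that moment; what a row does not reach only later rows make up. A row lasts 1/10 s, in which the tool goes at most 50 mm and 8.59 degrees, less where a joint would pass 70% of its speed; a pose out of reach is approached as far as the arm can. A call with a gripper value outside its range is refused whole. The fingers move at their own pace and stop on an object; the grip force is fixed at half the most. Time passes only in rows, so rows that repeat a pose let the fingers close. It gives the time, the measured TCP pose, the force, the opening and the grip force at its end, in the units of the state.
- bot.get_obs(): the state, without advancing time (a new reading comes with each control period).
- vision.camera(name): name is "scene" or "top" or "wrist"; returns the picture (384x512x3 uint8, red, green, blue); there is no depth.
- vision.camera_model(name): a dict with "fov_y" (degrees; the focal length in pixels is half the picture's height over the tangent of half this angle, whatever the lens; pixels are square), "cx", "cy" (the principal point, pixels), "k1" (the pictures are not rectified: a ray, as slopes to the right and down, at radius r is drawn at 1 + k1 r^2 times it, then the intrinsics apply), "world_from_camera" (4x4, takes a point from camera to world coordinates); the wrist camera has in their place "hand_eye" (4x4, takes a point from camera to tool coordinates, whose origin is the TCP and whose axes are the flange's). Camera axes: x right, y down, z forward; pixel columns grow to the right and rows downward; lengths in m; the calibration is good to about 2 mm. A picture is of the moment at which its call begins: read the wrist's pose just before it. camera_model takes no time and is no camera call.
- workorder.job_done(): hands the job in; it is judged then, once.
Trained networks look in the newest picture that a camera, given by its name, has taken for a name from the list of things; names that differ only in an ending like _2 or _b are one class to them, and where a whole thing is asked for, a point or a joint stands for the part that bears it (a point fixed in the world has none). Each returns a list of dicts, best first, with "conf" (0 to 1); they miss things now and then, are a little off and sometimes report something else, mostly with a low value. They report only what shows in the picture. A call takes as long as a camera call.
- boxes_of(camera, target): "rect" ([centre column, centre row, width, height] in pixels, round what is visible of it).
The state is a dict: "clock": time; "joint_pos": joint angles; "joint_vel": joint speeds; "tau": joint torques, N m; "eef_pos": TCP position; "tool_rot": TCP orientation; "ft_force": force on the tool from outside, world axes, zero at the start; "ft_torque": the same for the moment, N m; "grip_width": finger opening in m; "grasp_force": force on a finger pad.
Only numpy, scipy, OpenCV 4.12 (cv2) and the standard library are available. Lean on these libraries where they do the work, as an engineer would, in place of code of your own. Each camera call takes 0.05 s, during which the arm holds its last target. There are 200 camera calls.

## Working session

There is one attempt and no reset: what is moved stays moved. The work goes in short steps, Python scripts to look and compute and a tool call to move; the robot and the scene stay as the last step left them, time stands still between calls to the robot, and variables do not carry over. Pictures are saved under pics/ and viewed, at most 14 in all, crops included, and the job is handed in when it is done.

Besides the shell and the picture viewer there is one more tool, called after "Call:" as name(argument=value, ...), one argument or row to a line, values as JSON. send_rows: Moves the arm, as the interface text tells. Its arguments: {"type":"object","properties":{"motion":{"type":"string"}},"required":["motion"]}

```bash
mkdir -p pics; ls; cat > h.py <<'E'
import numpy as np, cv2
from workcell import bot, vision, workorder, boxes_of
from scipy.spatial.transform import Rotation as R
def cam(n):
    o=bot.get_obs(); im=vision.camera(n); m=vision.camera_model(n)
    if 'world_from_camera' in m: T=np.array(m['world_from_camera'])
    else:
        W=np.eye(4); W[:3,:3]=R.from_quat(o['tool_rot']).as_matrix(); W[:3,3]=o['eef_pos']; T=W@np.array(m['hand_eye'])
    return im,m,T
def K(m):
    f=192/np.tan(np.radians(m['fov_y'])/2); return f
def ray(u,v,m,T):
    f=K(m); d=np.array([(u-m['cx'])/f,(v-m['cy'])/f]); s=d.copy()
    for _ in range(20): s=d/(1+m['k1']*(s@s))
    w=T[:3,:3]@np.array([*s,1]); return T[:3,3],w
def atz(u,v,z,m,T):
    p,w=ray(u,v,m,T); return p+w*(z-p[2])/w[2]
def proj(P,m,T):
    c=np.linalg.inv(T)@np.append(P,1); s=c[:2]/c[2]; s=s*(1+m['k1']*(s@s)); return s*K(m)+[m['cx'],m['cy']]
def save(im,n): cv2.imwrite('pics/'+n,im[:,:,::-1])
E
python3 - <<'E'
from h import *
np.set_printoptions(precision=3,suppress=True)
for c in ['top','scene']:
    im,m,T=cam(c); save(im,c+'0.png'); print(c,T[:3],m['k1'],m['fov_y'])
    for t in ['shaker_base','blue_sieve','yellow_sieve','red_sieve','sieve_lid','stamp','beaker']:
        for b in boxes_of(c,t)[:2]:
            print(t,np.array(b['rect']),round(b['conf'],2),atz(*b['rect'][:2],.03,m,T))
print(bot.get_obs())
E
```

```text
pics
top [[-0.087 -0.966  0.245  0.319]
 [-0.996  0.085 -0.02   0.186]
 [-0.001 -0.246 -0.969  0.87 ]] -0.08282640947211031 54.68773775123698
shaker_base [207.6 186.1  34.9  37.3] 0.78 [0.548 0.263 0.03 ]
blue_sieve [306.1 232.4  26.3  29.3] 0.56 [0.419 0.046 0.03 ]
yellow_sieve [299.9 126.2  21.4  32.9] 0.6 [0.679 0.028 0.03 ]
red_sieve [239.7 236.1  22.7  29.6] 0.9 [0.424 0.197 0.03 ]
sieve_lid [277.1 190.1  25.1  24. ] 0.65 [0.524 0.102 0.03 ]
stamp [237.4 138.9   9.5  26.4] 0.88 [0.659 0.184 0.03 ]
beaker [184.3 271.6  33.8  36.1] 0.56 [0.356 0.327 0.03 ]
scene [[-0.626 -0.526  0.576 -0.038]
 [-0.779  0.406 -0.477  0.63 ]
 [ 0.017 -0.747 -0.664  0.695]] -0.12135919677514527 50.40525887485261
shaker_base [208.2 212.2  37.3  32.7] 0.86 [0.544 0.271 0.03 ]
yellow_sieve [252.4 152.2  19.5  25.3] 0.54 [0.665 0.039 0.03 ]
yellow_sieve [265.9 189.7  23.9  17.7] 0.38 [0.522 0.112 0.03 ]
red_sieve [266.1 230.1  26.5  28.1] 0.85 [0.418 0.201 0.03 ]
sieve_lid [265.2 188.3  22.4  19.6] 0.61 [0.528 0.11  0.03 ]
sieve_lid [243.5 273.8  38.4  48.7] 0.16 [0.354 0.315 0.03 ]
stamp [210.6 172.3  11.   34. ] 0.76 [0.663 0.182 0.03 ]
beaker [240.8 273.6  36.7  46.1] 0.95 [0.358 0.319 0.03 ]
{'clock': 0.8, 'joint_pos': array([-1.111,  0.241,  0.005,  1.335,  0.   ,  1.571]), 'joint_vel': array([-0.003, -0.   , -0.001,  0.002, -0.001,  0.001]), 'tau': array([  0.001, -37.215,  25.268,   0.001,   0.   ,  -0.   ]), 'eef_pos': array([ 0.222, -0.448,  0.231]), 'tool_rot': array([0.974, 0.228, 0.   , 0.   ]), 'ft_force': array([ 0.062,  0.413, -0.113]), 'ft_torque': array([ 0.021, -0.034, -0.066]), 'grasp_force': 0.0, 'grip_width': 0.0850385373265741}
```

```bash
python3 - <<'E'
import cv2
a=cv2.imread('pics/top0.png')[80:330,120:400]; b=cv2.imread('pics/scene0.png')[100:330,140:400]
cv2.imwrite('pics/a.png',cv2.resize(a,None,fx=2.4,fy=2.4,interpolation=2))
cv2.imwrite('pics/b.png',cv2.resize(b,None,fx=2.5,fy=2.5,interpolation=2))
E
```

```text
(no output)
```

View pics/a.png

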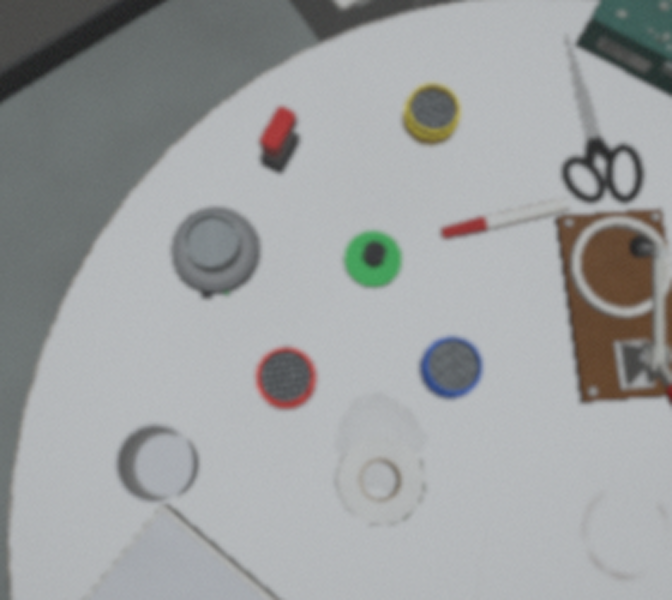

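View pics/b.png

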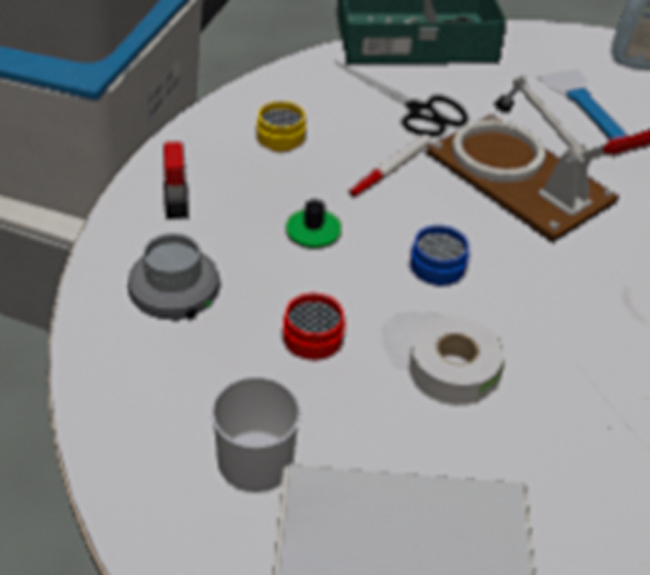

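Every part stands upright, and nothing is touching anything else. In the top crop (2.4x), blue is at (451,367), yellow (431,112), red (286,377), lid (373,259) and base (215,250). Next I'll refine the positions by fitting the known shapes to the boxes.

```bash
cat >> h.py <<'E'
SV=[(0,18),(10,22.5),(10,29),(30,29),(30,27),(42,27)]
SH={'blue_sieve':SV,'yellow_sieve':SV,'red_sieve':SV,'sieve_lid':[(0,18),(10,22.5),(10,29),(18,29),(18,11),(44,11)],
'shaker_base':[(0,45),(24,45),(24,27),(52,27)],'beaker':[(0,35),(69,35)]}
def box(name,x,y,z0,m,T):
    a=np.linspace(0,2*np.pi,37); P=np.array([proj([x+r/1e3*np.cos(t),y+r/1e3*np.sin(t),z0+z/1e3],m,T) for z,r in SH[name] for t in a])
    lo,hi=P.min(0),P.max(0); return np.r_[(lo+hi)/2,hi-lo]
def locate(name,rect,m,T,z0=0.):
    from scipy.optimize import least_squares
    g=atz(*rect[:2],z0+.025,m,T)[:2]
    s=least_squares(lambda p:box(name,*p,z0,m,T)[:2]-rect[:2],g,diff_step=1e-4)
    return s.x,box(name,*s.x,z0,m,T)[2:]
def find(c,names,z0=0.,im=None):
    if im is None: im=cam(c)
    _,m,T=im
    for n in names:
        for b in boxes_of(c,n)[:2]:
            r=np.array(b['rect']); p,wh=locate(n,r,m,T,z0); print(c,n,round(b['conf'],2),p.round(4),'seen',r.round(1),'exp wh',wh.round(1))
E
python3 - <<'E'
from h import *
for c in ['top','scene']: find(c,list(SH))
E
```

```text
top blue_sieve 0.81 [0.4235 0.0414] seen [307.5 230.9  28.4  30.1] exp wh [26.5 26.2]
top blue_sieve 0.32 [0.6646 0.1826] seen [237.6 137.7  14.6  26.7] exp wh [23.8 26.3]
top yellow_sieve 0.9 [0.6846 0.0245] seen [300.8 125.   21.7  30.3] exp wh [24.4 26.2]
top red_sieve 0.76 [0.4201 0.202 ] seen [237.8 238.6  19.6  32. ] exp wh [25.6 26.2]
top sieve_lid 0.77 [0.5312 0.1061] seen [274.4 188.9  26.8  21.3] exp wh [24.5 24.4]
top sieve_lid 0.48 [0.3538 0.3298] seen [184.1 272.9  38.7  32.2] exp wh [26. 26.]
top shaker_base 0.95 [0.5549 0.2553] seen [211.  184.8  39.4  38.5] exp wh [38.4 38.8]
top beaker 0.79 [0.3544 0.3266] seen [183.3 271.9  35.2  34.4] exp wh [36.8 33.4]
scene blue_sieve 0.87 [0.4181 0.0369] seen [317.  201.2  26.3  26. ] exp wh [24.7 25.3]
scene yellow_sieve 0.88 [0.6712 0.0395] seen [251.  152.9  21.6  22.9] exp wh [20.9 21.6]
scene red_sieve 0.71 [0.4266 0.1985] seen [264.4 229.1  28.5  30.9] exp wh [26.  27.9]
scene shaker_base 0.78 [0.5544 0.2588] seen [210.  211.7  36.4  33.2] exp wh [38.2 37.3]
scene beaker 0.91 [0.3534 0.3216] seen [241.4 274.3  38.8  49.6] exp wh [36.1 49.2]
```

Call:
send_rows(
  motion="-1 0 0 0 -0.15; -1 0 0 0 -0.3; -1 0 0 0 -0.45; -1 0 0 0 -0.6; -1 0 0 0 -0.75",
)

```text
clock: 2.0
eef_pos: [0.2219, -0.4481, 0.2313]
tool_rot: [0.821, 0.571, -0.0, 0.0]
ft_force: [0.1, 0.5, -0.3]
grip_width: 0.0857
grasp_force: 0.0
```

Call:
send_rows(
  motion="-1 0 0 0 -0.12; -1 0 0 0 -0.24; -1 0 0 0 -0.361",
)

```text
clock: 2.3
eef_pos: [0.2219, -0.4481, 0.2313]
tool_rot: [0.705, 0.709, 0.0, -0.0]
ft_force: [0.7, 0.8, -0.1]
grip_width: 0.0854
grasp_force: 0.0
```

Call:
send_rows(
  motion="-1 4.5 2 -1 0; -1 9 4 -2 0; -1 13.5 6 -2 0; -1 18 8 -2 0; -1 22.5 10 -2 0",
)

```text
clock: 2.8
eef_pos: [0.3223, -0.2214, 0.2516]
tool_rot: [0.707, 0.707, 0.0, 0.001]
ft_force: [0.9, -0.5, -0.4]
grip_width: 0.0852
grasp_force: 0.0
```

Call:
send_rows(
  motion="-1 4.5 2 0 0; -1 9 4 0 0; -1 13.5 6 0 0; -1 18 8 0 0; -1 22.5 10 0 0",
)

```text
clock: 3.3
eef_pos: [0.4224, 0.0039, 0.2517]
tool_rot: [0.707, 0.707, 0.0, 0.0]
ft_force: [1.8, -0.4, 0.2]
grip_width: 0.0855
grasp_force: 0.0
```

```bash
python3 - <<'E'
from h import *
x=cam('wrist'); save(x[0],'w1.png'); print(bot.get_obs()['eef_pos'],bot.get_obs()['tool_rot'],bot.get_obs()['joint_pos'],np.array(x[1]['hand_eye']).round(3),x[1]['k1'],x[1]['fov_y'])
find('wrist',list(SH),im=x)
E
```

```text
[0.42527016 0.0104642  0.25148371] [ 0.70412562  0.71006767  0.00324031 -0.00071889] [ 0.02064874  0.08093617 -0.13489817  1.3513045   0.00553975  1.58305181] [[-0.001 -0.958 -0.287  0.074]
 [ 1.    -0.001 -0.    -0.   ]
 [ 0.    -0.287  0.958 -0.143]
 [ 0.     0.     0.     1.   ]] -0.053521665516391086 69.52996745630479
wrist blue_sieve 0.9 [0.421  0.0448] seen [252.4 135.7  50.1  48.6] exp wh [44.6 45.4]
wrist yellow_sieve 0.68 [0.676  0.0298] seen [439.7 148.2  57.4  47.1] exp wh [54.3 44.3]
wrist red_sieve 0.57 [0.4208 0.1852] seen [252.1  16.5  47.4  33. ] exp wh [49.2 59.8]
wrist sieve_lid 0.84 [0.5315 0.1044] seen [337.1  88.7  42.6  46. ] exp wh [45.7 47. ]
```

View pics/w1.png

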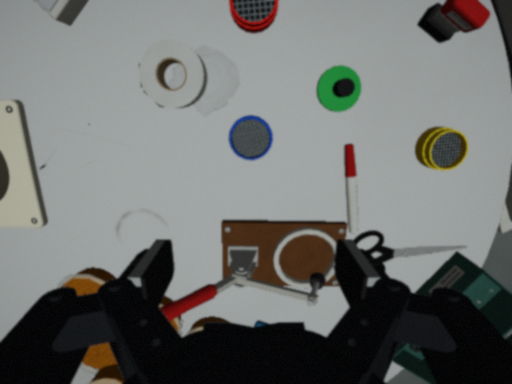

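Blue is at (250,137), lid (340,88), yellow (441,148) and red (255,8, cut off at the top). The arm may still have been settling, so I'll look again and segment by colour for sharper numbers.

```bash
cat >> h.py <<'E'
HUE={'blue_sieve':(105,130),'yellow_sieve':(18,35),'red_sieve':(-8,8),'sieve_lid':(50,80)}
def seg(name,rect,x,z0=0.):
    im,m,T=x; h=cv2.cvtColor(im,cv2.COLOR_RGB2HSV).astype(int); H=h[...,0].copy(); a,b=HUE[name]; H[H>150]-=180
    M=((H>=a)&(H<=b)&(h[...,1]>110)&(h[...,2]>60)).astype(np.uint8)
    w=np.zeros_like(M); u,v,W,Hh=rect; k=.9
    w[max(0,int(v-k*Hh)):int(v+k*Hh),max(0,int(u-k*W)):int(u+k*W)]=1; M*=w
    n,l,s,c=cv2.connectedComponentsWithStats(M)
    if n<2: return print(name,'no seg')
    X,Y,W,Hh,A=s[1+np.argmax(s[1:,4])]; r=np.array([X+W/2-.5,Y+Hh/2-.5,W,Hh])
    p,wh=locate(name,r,m,T,z0); print('SEG',name,p.round(4),'seen',r,'exp',wh.round(1)); return p
def both(c,names,z0=0.):
    x=cam(c)
    for n in names:
        b=boxes_of(c,n)
        if b: print(n,round(b[0]['conf'],2),locate(n,np.array(b[0]['rect']),x[1],x[2],z0)[0].round(4)); (seg(n,b[0]['rect'],x,z0) if n in HUE else 0)
    return x
E
python3 - <<'E'
from h import *
N=['blue_sieve','yellow_sieve','sieve_lid','red_sieve']
print(bot.get_obs()['eef_pos'],bot.get_obs()['tool_rot'])
both('wrist',N);print(bot.get_obs()['eef_pos']); both('top',N); both('scene',N)
E
```

```text
[0.4214062  0.00078237 0.25131734] [ 7.07815844e-01  7.06396969e-01 -2.30205815e-04  1.00753621e-05]
blue_sieve 0.68 [0.4194 0.0451]
SEG blue_sieve [0.4179 0.0433] seen [251.  134.5  43.   44. ] exp [44.7 45.4]
yellow_sieve 0.69 [0.6768 0.0302]
SEG yellow_sieve [0.6792 0.0292] seen [443.5 146.   52.   43. ] exp [54.7 44.4]
sieve_lid 0.82 [0.5313 0.1045]
SEG sieve_lid [0.5337 0.1049] seen [340.   85.5  43.   46. ] exp [45.9 47.3]
red_sieve 0.66 [0.4226 0.1842]
SEG red_sieve [0.4221 0.1857] seen [254.  13.  49.  27.] exp [49.4 60.4]
[0.42169217 0.00087365 0.25144482]
blue_sieve 0.56 [0.4209 0.0385]
SEG blue_sieve [0.4169 0.048 ] seen [305. 234.  19.  21.] exp [26.5 26.2]
yellow_sieve 0.61 [0.678  0.0254]
SEG yellow_sieve [0.6691 0.031 ] seen [299. 131.  21.  15.] exp [24.5 26.3]
sieve_lid 0.61 [0.5284 0.1052]
SEG sieve_lid [0.5345 0.1044] seen [275.  187.5  21.   22. ] exp [24.5 24.3]
red_sieve 0.87 [0.4266 0.2028]
SEG red_sieve [0.4166 0.1995] seen [239. 240.  23.  19.] exp [25.6 26.3]
blue_sieve 0.87 [0.418  0.0362]
SEG blue_sieve [0.4183 0.0419] seen [315.5 202.   22.   23. ] exp [24.7 25.4]
yellow_sieve 0.8 [0.667  0.0379]
SEG yellow_sieve [0.6784 0.0301] seen [252.  150.5  19.   20. ] exp [20.7 21.4]
sieve_lid 0.9 [0.5338 0.0985]
SEG sieve_lid [0.5293 0.1087] seen [265. 191.  21.  15.] exp [23.1 20.9]
red_sieve 0.72 [0.4272 0.1989]
SEG red_sieve [0.4236 0.1992] seen [265. 230.  25.  27.] exp [26.1 28. ]
```

Call:
send_rows(
  motion="-1 2.2 -0.2 4 0; -1 4.2 -0.35 8 0; -1 4.2 -0.35 12 0; -1 4.2 -0.35 16 0; -1 4.2 -0.35 18 0",
)

```text
clock: 4.9
eef_pos: [0.4159, 0.044, 0.0683]
tool_rot: [0.707, 0.707, -0.002, -0.002]
ft_force: [-0.1, 0.1, -0.3]
grip_width: 0.0854
grasp_force: 0.0
```

```bash
python3 - <<'E'
from h import *
x=cam('wrist'); save(x[0],'w2.png'); print(bot.get_obs()['eef_pos'])
b=boxes_of('wrist','blue_sieve'); print(b[:1])
if b: seg('blue_sieve',b[0]['rect'],x)
E
```

```text
[0.41460926 0.04378699 0.06650359]
[{'rect': [258.1, 218.2, 84.2, 88.7], 'conf': 0.64}]
SEG blue_sieve [0.4184 0.0409] seen [257.5 221.5  80.   82. ] exp [81.9 89.1]
```

View pics/w2.png

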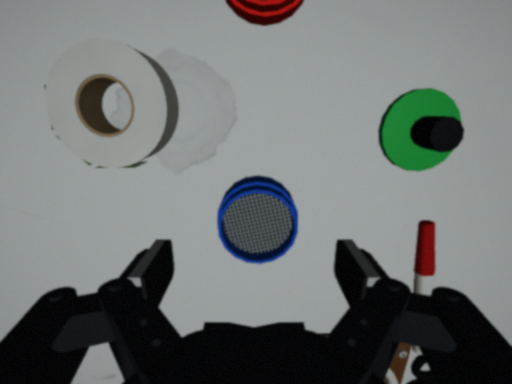

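Blue is centred between the fingers, at (258,220). Now I'll go down and grip it.

Call:
send_rows(
  motion="-1 -0.1 0.05 2 0; -1 -0.1 0.05 4 0; -1 -0.1 0.05 5.5 0; -1 -0.1 0.05 6.8 0; -1 -0.1 0.05 6.8 0",
)

```text
clock: 5.5
eef_pos: [0.4189, 0.0429, 0.0033]
tool_rot: [0.707, 0.707, -0.0, -0.0]
ft_force: [-1.2, 0.0, 0.2]
grip_width: 0.0849
grasp_force: 0.0
```

Call:
send_rows(
  motion="1 0 0 0 0; 1 0 0 0 0; 1 0 0 0 0; 1 0 0 0 0; 1 0 0 0 0",
)

```text
clock: 6.0
eef_pos: [0.4202, 0.0431, 0.005]
tool_rot: [0.707, 0.707, 0.001, 0.001]
ft_force: [-1.1, -0.8, 7.1]
grip_width: 0.0553
grasp_force: 62.3
```

Call:
send_rows(
  motion="1 0 0 0 0; 1 0 0 0 0; 1 0 0 0 0; 1 0 0 -1 0; 1 0 0 -3 0",
)

```text
clock: 6.5
eef_pos: [0.4179, 0.0428, 0.0336]
tool_rot: [0.707, 0.707, -0.001, -0.001]
ft_force: [0.0, -0.6, -0.2]
grip_width: 0.0549
grasp_force: 63.5
```

Call:
send_rows(
  motion="1 0 0 -4 0; 1 0 0 -8 0; 1 0 0 -12 0; 1 0 0 -15 0",
)

```text
clock: 6.9
eef_pos: [0.4195, 0.043, 0.1871]
tool_rot: [0.707, 0.707, 0.002, 0.001]
ft_force: [1.5, 0.2, -1.2]
grip_width: 0.055
grasp_force: 63.6
```

Call:
send_rows(
  motion="1 3.5 3.5 0 0; 1 7 7 0 0; 1 10 10 0 0; 1 12 13.5 0 0; 1 12 13.5 0 0",
)

```text
clock: 7.4
eef_pos: [0.5572, 0.1657, 0.1827]
tool_rot: [0.706, 0.708, 0.001, 0.0]
ft_force: [-0.1, -0.5, -1.0]
grip_width: 0.0554
grasp_force: 63.8
```

```bash
python3 - <<'E'
from h import *
vision.camera('top');x=cam('wrist'); save(x[0],'w3.png'); print(bot.get_obs()['eef_pos'])
x=both('wrist',['shaker_base','red_sieve','beaker']);print(bot.get_obs()['eef_pos']); 
im=cam('scene')[0]; o=cv2.resize(im[110:270,150:350],None,fx=2.4,fy=2.4)
save(np.hstack([cv2.resize(x[0],(480,384))[:, 60:380],o]),'w3.png')
E
```

```text
[0.55364122 0.16321999 0.1830739 ]
shaker_base 0.72 [0.5547 0.2601]
red_sieve 0.94 [0.4223 0.1977]
SEG red_sieve [0.4213 0.2004] seen [132.  145.5  61.   54. ] exp [62.8 55.2]
[0.55298485 0.16212978 0.18411202]
```

View pics/w3.png

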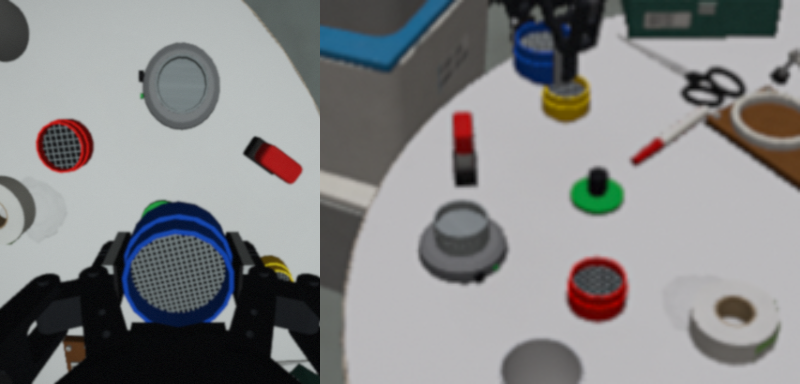

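Blue is held upright. The pan shows at about (259,83) in the wrist picture and the base disc at about (256,86). I'll work out the base centre and how the blue sieve sits in the grip.

```bash
python3 - <<'E'
from h import *
x=cam('wrist'); im,m,T=x; o=bot.get_obs(); print(o['eef_pos'])
print(atz(259.2,83,.052,m,T),atz(256,85.5,.022,m,T))
# overlay predicted base at det estimate, enlarged
big=cv2.resize(im[20:160,170:340],None,fx=4.5,fy=4.5,interpolation=2).copy()
p=np.array([.5547,.259])
def draw(im,p,z0,shape,off,s,col):
    for z,r in shape:
        q=np.array([(proj([p[0]+r/1e3*np.cos(t),p[1]+r/1e3*np.sin(t),z0+z/1e3],m,T)-off)*s for t in np.linspace(0,6.2832,60)])
        cv2.polylines(im,[q.astype(int)],True,col,1)
draw(big,p,0,[(24,45),(0,45),(52,27),(52,24.5)],[170,20],4.5,(255,0,0))
# held: hypotheses for sieve origin = TCP - (0,0,dz)
b2=cv2.resize(im[190:340,160:330],None,fx=4,fy=4,interpolation=2).copy(); t=o['eef_pos']
draw(b2,t[:2],t[2]-.0034,[(30,29),(42,27),(42,24.5)],[160,190],4,(255,0,0))
h=max(big.shape[0],b2.shape[0]); c=np.zeros((h,big.shape[1]+b2.shape[1],3),np.uint8); c[:big.shape[0],:big.shape[1]]=big; c[:b2.shape[0],big.shape[1]:]=b2
save(cv2.resize(c,(800,int(h*800/c.shape[1]))),'w4.png')
E
```

```text
[0.55332017 0.16224647 0.18418232]
[0.55845768 0.26063281 0.052     ] [0.55572345 0.26080629 0.022     ]
```

View pics/w4.png

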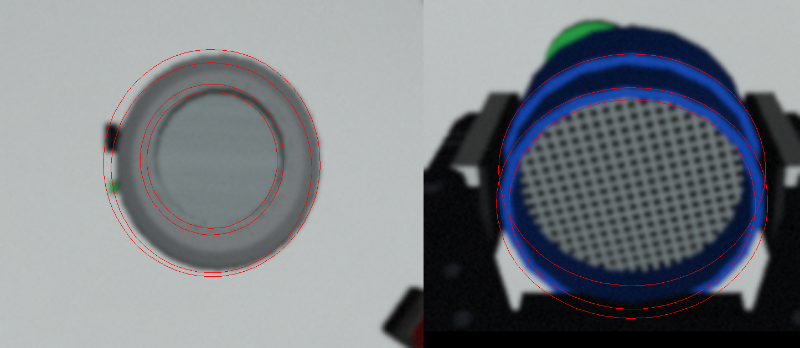

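The held sieve matches the model, with its origin about 3 mm below the TCP. The base comes out at about (0.557, 0.259).

Call:
send_rows(
  motion="1 3 0.2 0 0; 1 6 0.4 0 0; 1 9 0.4 0 0; 1 9.7 0.4 2 0; 1 9.7 0.4 4 0",
)

```text
clock: 8.3
eef_pos: [0.5581, 0.2616, 0.1442]
tool_rot: [0.706, 0.708, 0.002, 0.0]
ft_force: [-0.8, -0.2, -1.0]
grip_width: 0.0553
grasp_force: 63.8
```

Call:
send_rows(
  motion="1 0 0 2.5 0; 1 0 0 5 0; 1 0 0 7 0; 1 0 0 7.8 0; 1 0 0 7.8 0",
)

```text
clock: 8.8
eef_pos: [0.5568, 0.2592, 0.0644]
tool_rot: [0.707, 0.707, -0.001, -0.0]
ft_force: [-0.1, -0.8, 0.1]
grip_width: 0.0552
grasp_force: 63.8
```

```bash
python3 - <<'E'
from h import *
x=cam('wrist'); s=cam('scene'); t=cam('top'); o=bot.get_obs(); print(o['eef_pos'],o['ft_force'])
z=lambda a,r0,r1,c0,c1,w:cv2.resize(a[r0:r1,c0:c1],(w,400),interpolation=2)
save(np.hstack([z(x[0],130,330,160,350,380),z(s[0],130,250,150,270,400)]),'w5.png')
E
```

```text
[0.55885595 0.26022453 0.06693034] [-0.91027157  0.25175656 -0.69543417]
```

View pics/w5.png

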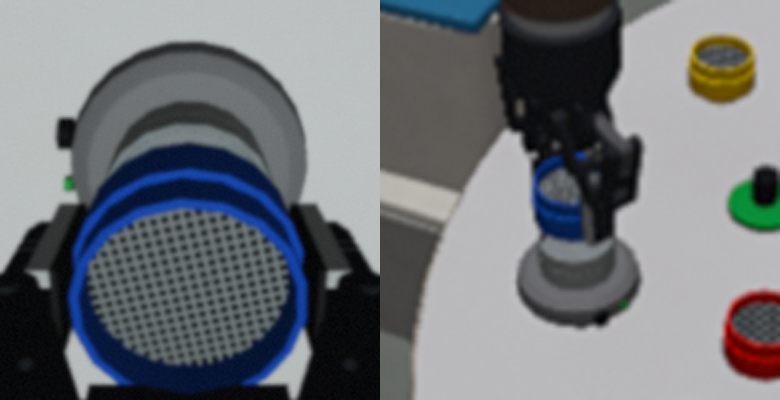

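Blue is centred over the pan: both sit at column 188 of the crop. Now I'll lower it and watch the force.

Call:
send_rows(
  motion="1 0 0 0.5 0; 1 0 0 1 0; 1 0 0 1.4 0; 1 0 0 1.8 0; 1 0 0 1.8 0",
)

```text
clock: 9.45
eef_pos: [0.5578, 0.2599, 0.0472]
tool_rot: [0.707, 0.707, -0.0, -0.0]
ft_force: [-0.1, -0.4, 0.7]
grip_width: 0.0553
grasp_force: 63.6
```

Call:
send_rows(
  motion="1 0 0 0.2 0; 1 0 0 0.2 0; 1 0 0 0.4 0; 1 0 0 0.4 0; 1 0 0 0.4 0",
)

```text
clock: 9.95
eef_pos: [0.5579, 0.26, 0.047]
tool_rot: [0.707, 0.707, 0.001, 0.0]
ft_force: [-7.9, -3.5, 18.5]
grip_width: 0.0552
grasp_force: 65.7
```

Contact is at TCP 0.047, which is the seated height. I'll release and raise.

Call:
send_rows(
  motion="1 0 0 -0.2 0; 0.2 0 0 -0.2 0; -1 0 0 -0.2 0; -1 0 0 -0.2 0; -1 0 0 -0.2 0",
)

```text
clock: 10.45
eef_pos: [0.5578, 0.2599, 0.0447]
tool_rot: [0.707, 0.707, -0.0, -0.0]
ft_force: [0.9, -0.0, -0.5]
grip_width: 0.0855
grasp_force: 0.0
```

Call:
send_rows(
  motion="-1 0 0 -0.2 0; -1 0 0 -3 0; -1 0 0 -7 0; -1 0 0 -12 0; -1 0 0 -16 0",
)

```text
clock: 10.95
eef_pos: [0.5582, 0.2601, 0.2078]
tool_rot: [0.707, 0.707, 0.001, 0.0]
ft_force: [0.6, 0.3, 0.1]
grip_width: 0.0854
grasp_force: 0.0
```

Call:
send_rows(
  motion="-1 -5 2.5 0 0; -1 -10 5 0 0; -1 -15 7.5 0 0; -1 -20 10 0 0; -1 -23.5 11.8 0 0",
)

```text
clock: 11.45
eef_pos: [0.6706, 0.0348, 0.2053]
tool_rot: [0.707, 0.707, 0.0, -0.0]
ft_force: [0.2, -0.3, 0.4]
grip_width: 0.0851
grasp_force: 0.0
```

```bash
python3 - <<'E'
from h import *
both('wrist',['yellow_sieve']); s=cam('scene'); b=boxes_of('scene','blue_sieve'); print(b[:1]); print(box('blue_sieve',.557,.259,.042,s[1],s[2])); print(bot.get_obs()['eef_pos'])
seg('blue_sieve',b[0]['rect'],s,.042)
E
```

```text
yellow_sieve 0.81 [0.676  0.0264]
SEG yellow_sieve [0.6781 0.0294] seen [260.  178.5  47.   50. ] exp [48.9 51.8]
[]
[208.35711551 195.54640369  25.56361041  26.67935445]
[0.67015628 0.03490744 0.20442601]Traceback (most recent call last):
  File "<stdin>", line 3, in <module>
IndexError: list index out of range
```

```bash
python3 - <<'E'
from h import *
s=cam('scene'); print(bot.get_obs()['eef_pos'],bot.get_obs()['joint_pos'],bot.get_obs()['joint_vel'])
print(seg('blue_sieve',[208,196,28,28],s,.042)); both('wrist',['yellow_sieve']);print(bot.get_obs()['eef_pos'])
save(cv2.resize(s[0][150:250,150:270],(720,600),interpolation=2),'w6.png')
E
```

```text
[0.66980127 0.03633687 0.204757  ] [5.39531760e-02 6.07037733e-01 4.93971514e-01 1.45875189e+00
 5.39106425e-04 1.62559545e+00] [ 0.03576136 -0.01326493 -0.01205353  0.0005638   0.00043587 -0.00127747]
SEG blue_sieve [0.5598 0.2595] seen [207.5 195.   24.   27. ] exp [25.5 26.6]
[0.55975691 0.2595004 ]
yellow_sieve 0.72 [0.6768 0.0293]
SEG yellow_sieve [0.6776 0.0299] seen [260.5 179.5  48.   50. ] exp [49.  51.9]
[0.6695216  0.03786481 0.20527553]
```

View pics/w6.png

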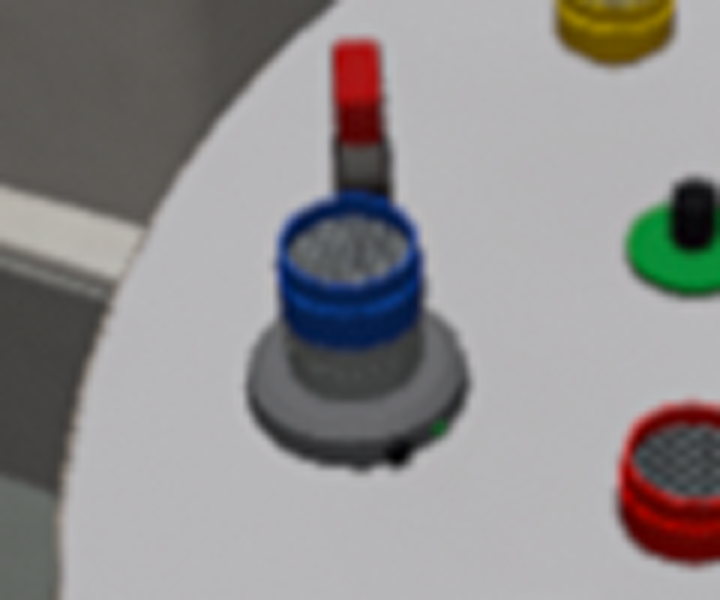

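Blue is seated fully and level, at about (350,260) in the crop. Now for yellow.

Call:
send_rows(
  motion="-1 -0.3 0.4 3 0; -1 -0.6 0.8 6 0; -1 -0.6 0.8 9 0; -1 -0.6 0.8 12 0; -1 -0.6 0.8 13 0",
)

```text
clock: 12.3
eef_pos: [0.675, 0.0324, 0.0717]
tool_rot: [0.706, 0.708, -0.002, -0.002]
ft_force: [-0.7, -0.1, -0.3]
grip_width: 0.0855
grasp_force: 0.0
```

Call:
send_rows(
  motion="-1 0 0 0 0; -1 0 0 0 0",
)

```text
clock: 12.5
eef_pos: [0.6788, 0.0314, 0.077]
tool_rot: [0.707, 0.708, 0.001, 0.001]
ft_force: [-0.1, 0.6, 0.8]
grip_width: 0.0856
grasp_force: 0.0
```

```bash
python3 - <<'E'
from h import *
print(bot.get_obs()['eef_pos']);both('wrist',['yellow_sieve']);print(bot.get_obs()['eef_pos'])
both('wrist',['yellow_sieve']);print(bot.get_obs()['eef_pos'])
E
```

```text
[0.67880335 0.03144585 0.07695864]
yellow_sieve 0.6 [0.6781 0.0292]
SEG yellow_sieve [0.678  0.0296] seen [252.5 215.5  78.   82. ] exp [78.7 85.3]
[0.67955722 0.03102149 0.0778539 ]
yellow_sieve 0.56 [0.6771 0.0289]
SEG yellow_sieve [0.6781 0.0296] seen [251.5 214.5  78.   82. ] exp [78.4 85. ]
[0.67927189 0.030651   0.07747455]
```

Call:
send_rows(
  motion="-1 -0.1 -0.1 2.5 0; -1 -0.1 -0.1 4.5 0; -1 -0.1 -0.1 6 0; -1 -0.1 -0.1 7 0; -1 -0.1 -0.1 7.3 0",
)

```text
clock: 13.2
eef_pos: [0.6764, 0.0294, 0.0013]
tool_rot: [0.707, 0.707, -0.001, -0.001]
ft_force: [-0.1, 0.8, -0.3]
grip_width: 0.0853
grasp_force: 0.0
```

Call:
send_rows(
  motion="1 0 0 0 0; 1 0 0 0 0; 1 0 0 0 0; 1 0 0 0 0; 1 0 0 0 0",
)

```text
clock: 13.7
eef_pos: [0.6782, 0.0296, 0.0039]
tool_rot: [0.707, 0.707, 0.001, 0.001]
ft_force: [0.4, 0.8, 5.9]
grip_width: 0.0554
grasp_force: 63.9
```

Call:
send_rows(
  motion="1 0 0 0 0; 1 0 0 0 0; 1 0 0 -1 0; 1 0 0 -3 0; 1 0 0 -6 0",
)

```text
clock: 14.2
eef_pos: [0.6746, 0.0294, 0.0604]
tool_rot: [0.707, 0.707, -0.002, -0.002]
ft_force: [0.2, 0.3, 0.6]
grip_width: 0.0551
grasp_force: 63.6
```

Call:
send_rows(
  motion="1 0 0 -3 0; 1 0 0 -6 0; 1 0 0 -9 0; 1 0 0 -12 0; 1 0 0 -12 0",
)

```text
clock: 14.7
eef_pos: [0.6794, 0.0296, 0.1882]
tool_rot: [0.707, 0.707, 0.003, 0.003]
ft_force: [0.8, -0.5, 1.2]
grip_width: 0.0553
grasp_force: 63.6
```

Call:
send_rows(
  motion="1 4.5 -2.4 0 0; 1 9 -4.8 0 0; 1 13.5 -7.2 0 0; 1 18 -9.6 0 0; 1 21 -11 0 0",
)

```text
clock: 15.2
eef_pos: [0.5643, 0.2415, 0.1812]
tool_rot: [0.707, 0.708, -0.001, -0.001]
ft_force: [-0.0, 0.0, -0.9]
grip_width: 0.0555
grasp_force: 63.7
```

Call:
send_rows(
  motion="1 1 -0.5 0 0; 1 2 -1 0 0; 1 2 -1 0 0; 1 2 -1 0 0",
)

```text
clock: 15.6
eef_pos: [0.5574, 0.2584, 0.1819]
tool_rot: [0.708, 0.707, -0.0, 0.0]
ft_force: [0.3, 0.1, -0.1]
grip_width: 0.0551
grasp_force: 63.7
```

```bash
python3 - <<'E'
from h import *
for i in range(2): x=cam('wrist');print(bot.get_obs()['eef_pos'])
t=bot.get_obs()['eef_pos']; print(seg('yellow_sieve',[256,262,110,100],x,t[2]-.004), box('yellow_sieve',*t[:2],t[2]-.004,x[1],x[2]))
E
```

```text
[0.55762909 0.25813932 0.18201979]
[0.55770936 0.25804307 0.18208448]
SEG yellow_sieve [0.5577 0.26  ] seen [254.  263.5 123.  126. ] exp [122.3 133.5]
[0.55772332 0.26001514] [253.97772235 266.94494425 121.71183312 133.17480975]
```

Call:
send_rows(
  motion="1 0.1 0 3 0; 1 0.1 0 6 0; 1 0.1 0 8 0; 1 0.1 0 8.6 0; 1 0.1 0 8.6 0",
)

```text
clock: 16.2
eef_pos: [0.5569, 0.2593, 0.0954]
tool_rot: [0.708, 0.707, -0.001, -0.0]
ft_force: [0.5, 0.5, -0.7]
grip_width: 0.055
grasp_force: 63.7
```

Call:
send_rows(
  motion="1 0 0 0.4 0; 1 0 0 0.8 0; 1 0 0 1.2 0; 1 0 0 1.5 0; 1 0 0 1.5 0",
)

```text
clock: 16.7
eef_pos: [0.5567, 0.2604, 0.0809]
tool_rot: [0.707, 0.707, -0.0, -0.0]
ft_force: [-1.0, -0.3, -1.4]
grip_width: 0.0551
grasp_force: 63.7
```

Call:
send_rows(
  motion="1 0 0 0.2 0; 1 0 0 0.2 0; 1 0 0 0.4 0; 1 0 0 0.4 0; 1 0 0 0.4 0",
)

```text
clock: 17.2
eef_pos: [0.5574, 0.2607, 0.0778]
tool_rot: [0.707, 0.707, 0.001, 0.0]
ft_force: [0.1, -0.4, 3.2]
grip_width: 0.0551
grasp_force: 64.1
```

Call:
send_rows(
  motion="1 0 0 0.1 0; 1 0 0 0.2 0; 1 0 0 0.2 0; 1 0 0 0.2 0",
)

```text
clock: 17.6
eef_pos: [0.5574, 0.2607, 0.0777]
tool_rot: [0.707, 0.707, 0.001, 0.0]
ft_force: [-2.6, -1.8, 11.0]
grip_width: 0.0553
grasp_force: 64.8
```

Call:
send_rows(
  motion="1 0 0 -0.2 0; 0.2 0 0 -0.2 0; -1 0 0 -0.2 0; -1 0 0 -0.2 0; -1 0 0 -0.2 0",
)

```text
clock: 18.1
eef_pos: [0.5567, 0.2603, 0.0766]
tool_rot: [0.707, 0.707, -0.001, -0.0]
ft_force: [-0.1, -0.1, -0.5]
grip_width: 0.0855
grasp_force: 0.0
```

Call:
send_rows(
  motion="-1 0 0 -0.2 0; -1 0 0 -3 0; -1 0 0 -7 0; -1 0 0 -11 0; -1 0 0 -13 0",
)

```text
clock: 18.6
eef_pos: [0.5584, 0.2612, 0.2116]
tool_rot: [0.707, 0.707, 0.003, 0.001]
ft_force: [0.1, 0.4, 0.1]
grip_width: 0.0854
grasp_force: 0.0
```

Call:
send_rows(
  motion="-1 -2 -4 0 0; -1 -4 -8 0 0; -1 -6 -11.5 0 0; -1 -7 -13 0 0; -1 -7 -13 0 0",
)

```text
clock: 19.1
eef_pos: [0.4249, 0.1893, 0.2078]
tool_rot: [0.707, 0.707, -0.0, -0.0]
ft_force: [0.4, -0.1, -0.7]
grip_width: 0.0852
grasp_force: 0.0
```

```bash
python3 - <<'E'
from h import *
for i in range(2): both('wrist',['red_sieve']);print(bot.get_obs()['eef_pos'])
s=cam('scene'); seg('yellow_sieve',[208,180,28,28],s,.074)
save(cv2.resize(s[0][130:250,150:290],(700,600),interpolation=2),'w7.png')
E
```

```text
red_sieve 0.66 [0.4214 0.2001]
SEG red_sieve [0.4222 0.2004] seen [251.5 164.5  48.   50. ] exp [49.3 51.5]
[0.42763026 0.19076686 0.20791619]
red_sieve 0.57 [0.422  0.1997]
SEG red_sieve [0.4218 0.2002] seen [248.5 166.   48.   49. ] exp [49.2 51.5]
[0.42815698 0.19109172 0.20748938]
SEG yellow_sieve [0.5606 0.2583] seen [207. 184.  25.  27.] exp [26.1 27. ]
```

View pics/w7.png

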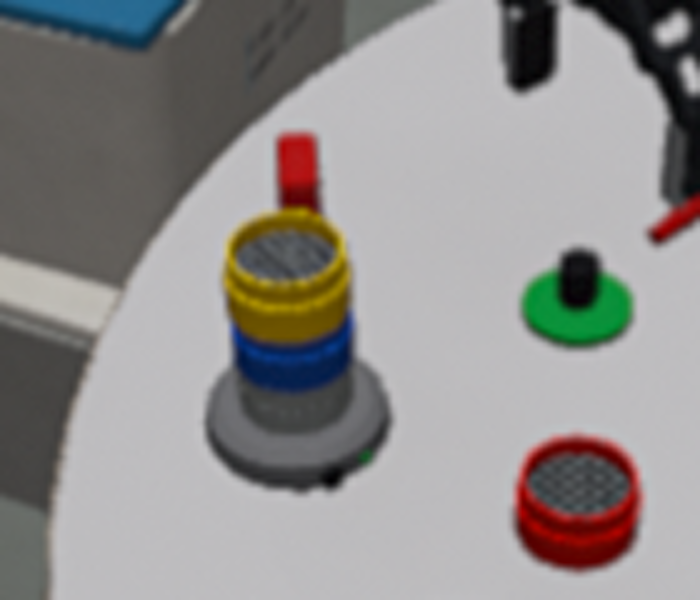

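Yellow is nested level on blue, at about (288,270). Red next.

Call:
send_rows(
  motion="-1 0.5 -0.3 3 0; -1 1 -0.55 6 0; -1 1 -0.55 9 0; -1 1 -0.55 12 0; -1 1 -0.55 13 0",
)

```text
clock: 19.85
eef_pos: [0.4199, 0.1999, 0.0741]
tool_rot: [0.707, 0.707, -0.003, -0.001]
ft_force: [-0.3, -0.4, -0.7]
grip_width: 0.0853
grasp_force: 0.0
```

Call:
send_rows(
  motion="-1 0 0 0 0; -1 0 0 0 0; -1 0 0 0 0",
)

```text
clock: 20.15
eef_pos: [0.423, 0.2012, 0.0788]
tool_rot: [0.707, 0.707, 0.001, 0.001]
ft_force: [-0.4, -0.0, -0.0]
grip_width: 0.0854
grasp_force: 0.0
```

```bash
python3 - <<'E'
from h import *
for i in range(2): both('wrist',['red_sieve']);print(bot.get_obs()['eef_pos'])
E
```

```text
red_sieve 0.73 [0.4218 0.1994]
SEG red_sieve [0.4222 0.1999] seen [252.5 214.   78.   81. ] exp [78.1 84.6]
[0.42271345 0.20100744 0.07872787]
red_sieve 0.59 [0.4229 0.1995]
SEG red_sieve [0.4223 0.2001] seen [253.  213.5  77.   82. ] exp [78.1 84.6]
[0.42219387 0.2007747  0.0783026 ]
```

Call:
send_rows(
  motion="-1 -0.05 0 2.5 0; -1 -0.05 0 4.5 0; -1 -0.05 0 6 0; -1 -0.05 0 7.1 0; -1 -0.05 0 7.4 0",
)

```text
clock: 20.85
eef_pos: [0.4209, 0.1997, 0.0025]
tool_rot: [0.707, 0.707, -0.001, -0.0]
ft_force: [-0.2, -0.5, -0.2]
grip_width: 0.0851
grasp_force: 0.0
```

Call:
send_rows(
  motion="1 0 0 0 0; 1 0 0 0 0; 1 0 0 0 0; 1 0 0 0 0; 1 0 0 0 0",
)

```text
clock: 21.35
eef_pos: [0.4224, 0.2004, 0.0045]
tool_rot: [0.707, 0.707, 0.001, 0.0]
ft_force: [-1.4, 0.3, 6.5]
grip_width: 0.055
grasp_force: 63.4
```

Call:
send_rows(
  motion="1 0 0 0 0; 1 0 0 0 0; 1 0 0 -1 0; 1 0 0 -3 0; 1 0 0 -6 0",
)

```text
clock: 21.85
eef_pos: [0.42, 0.1992, 0.0631]
tool_rot: [0.707, 0.707, -0.002, -0.001]
ft_force: [-0.2, 0.7, -0.5]
grip_width: 0.0552
grasp_force: 63.5
```

Call:
send_rows(
  motion="1 0 0 -4 0; 1 0 0 -8 0; 1 0 0 -12 0; 1 0 0 -15 0; 1 0 0 -15 0",
)

```text
clock: 22.35
eef_pos: [0.4241, 0.2012, 0.2187]
tool_rot: [0.707, 0.707, 0.005, 0.002]
ft_force: [-0.2, 0.5, -0.0]
grip_width: 0.0553
grasp_force: 63.5
```

Call:
send_rows(
  motion="1 1.7 3.8 0 0; 1 3.4 7.6 0 0; 1 5 11.4 0 0; 1 6 13.4 0 0; 1 6 13.4 0 0",
)

```text
clock: 22.85
eef_pos: [0.557, 0.2607, 0.2108]
tool_rot: [0.707, 0.707, -0.001, -0.0]
ft_force: [-0.0, 0.1, -1.4]
grip_width: 0.0554
grasp_force: 63.8
```

```bash
python3 - <<'E'
from h import *
for i in range(3): x=cam('wrist');t=bot.get_obs()['eef_pos'];print(t)
seg('red_sieve',[256,262,110,100],x,t[2]-.004); print(box('red_sieve',*t[:2],t[2]-.004,x[1],x[2]))
E
```

```text
[0.55552185 0.26001584 0.21109965]
[0.5547142  0.25961811 0.21158342]
[0.55437601 0.25945699 0.21215681]
SEG red_sieve [0.5549 0.2618] seen [254.  263.5 123.  126. ] exp [122.9 134.1]
[252.79602336 267.64297211 122.1512194  133.66196302]
```

Call:
send_rows(
  motion="1 0 0.15 3 0; 1 0 0.15 6 0; 1 0 0.15 7.7 0; 1 0 0.15 8.1 0; 1 0 0.15 8.1 0",
)

```text
clock: 23.5
eef_pos: [0.5559, 0.2595, 0.1323]
tool_rot: [0.707, 0.707, -0.001, -0.0]
ft_force: [0.4, 0.0, -1.4]
grip_width: 0.0552
grasp_force: 63.8
```

Call:
send_rows(
  motion="1 0 0 0 0; 1 0 0 0 0; 1 0 0 0 0",
)

```text
clock: 23.8
eef_pos: [0.5577, 0.2603, 0.1337]
tool_rot: [0.707, 0.707, 0.001, 0.0]
ft_force: [0.3, -0.2, -0.8]
grip_width: 0.0553
grasp_force: 63.8
```

Call:
send_rows(
  motion="1 0 0 0.4 0; 1 0 0 0.8 0; 1 0 0 1.2 0; 1 0 0 1.5 0; 1 0 0 1.5 0",
)

```text
clock: 24.3
eef_pos: [0.5565, 0.2597, 0.1163]
tool_rot: [0.707, 0.707, -0.001, -0.0]
ft_force: [0.4, 0.9, -0.2]
grip_width: 0.0553
grasp_force: 63.8
```

Call:
send_rows(
  motion="1 0 0 0.2 0; 1 0 0 0.4 0; 1 0 0 0.6 0; 1 0 0 0.6 0; 1 0 0 0.6 0",
)

```text
clock: 24.8
eef_pos: [0.557, 0.26, 0.1113]
tool_rot: [0.707, 0.707, -0.0, -0.0]
ft_force: [-0.4, -0.8, -1.3]
grip_width: 0.0552
grasp_force: 63.8
```

Call:
send_rows(
  motion="1 0 0 0.1 0; 1 0 0 0.2 0; 1 0 0 0.3 0; 1 0 0 0.3 0; 1 0 0 0.3 0",
)

```text
clock: 25.3
eef_pos: [0.5573, 0.2601, 0.1105]
tool_rot: [0.707, 0.707, 0.001, 0.0]
ft_force: [-3.0, -1.0, 8.1]
grip_width: 0.0553
grasp_force: 64.6
```

Red made contact at TCP 0.1105, its seated height. I'll release it and go for the lid.

Call:
send_rows(
  motion="1 0 0 -0.2 0; 0.2 0 0 -0.2 0; -1 0 0 -0.2 0; -1 0 0 -0.2 0; -1 0 0 -0.2 0",
)

```text
clock: 25.8
eef_pos: [0.557, 0.2599, 0.11]
tool_rot: [0.707, 0.707, -0.0, -0.0]
ft_force: [0.3, 0.7, -0.2]
grip_width: 0.0857
grasp_force: 0.0
```

Call:
send_rows(
  motion="-1 0 0 -0.2 0; -1 0 0 -3 0; -1 0 0 -7 0; -1 0 0 -11 0; -1 0 0 -11 0",
)

```text
clock: 26.3
eef_pos: [0.5602, 0.2615, 0.2277]
tool_rot: [0.707, 0.707, 0.006, 0.002]
ft_force: [0.4, 0.1, 0.1]
grip_width: 0.0852
grasp_force: 0.0
```

Call:
send_rows(
  motion="-1 -4 -0.6 0 0; -1 -8 -1.2 0 0; -1 -12 -1.8 0 0; -1 -15.5 -2.4 0 0; -1 -15.5 -2.4 0 0",
)

```text
clock: 26.8
eef_pos: [0.532, 0.1011, 0.2202]
tool_rot: [0.709, 0.705, -0.001, 0.0]
ft_force: [0.7, 0.3, -0.1]
grip_width: 0.0851
grasp_force: 0.0
```

```bash
python3 - <<'E'
from h import *
for i in range(2): both('wrist',['sieve_lid']);print(bot.get_obs()['eef_pos'])
s=cam('scene'); seg('red_sieve',[208,168,28,28],s,.106)
save(cv2.resize(s[0][130:250,150:290],(700,600),interpolation=2),'w8.png')
E
```

```text
sieve_lid 0.75 [0.5333 0.1057]
SEG sieve_lid [0.5334 0.1052] seen [255. 166.  43.  43.] exp [45.7 45.7]
[0.53298333 0.10435264 0.2202662 ]
sieve_lid 0.82 [0.5299 0.1035]
SEG sieve_lid [0.5334 0.1049] seen [254. 169.  43.  43.] exp [45.6 45.5]
[0.53320158 0.10568323 0.22014274]
SEG red_sieve [0.5647 0.2548] seen [206.5 171.5  26.   30. ] exp [26.6 27.4]
```

View pics/w8.png

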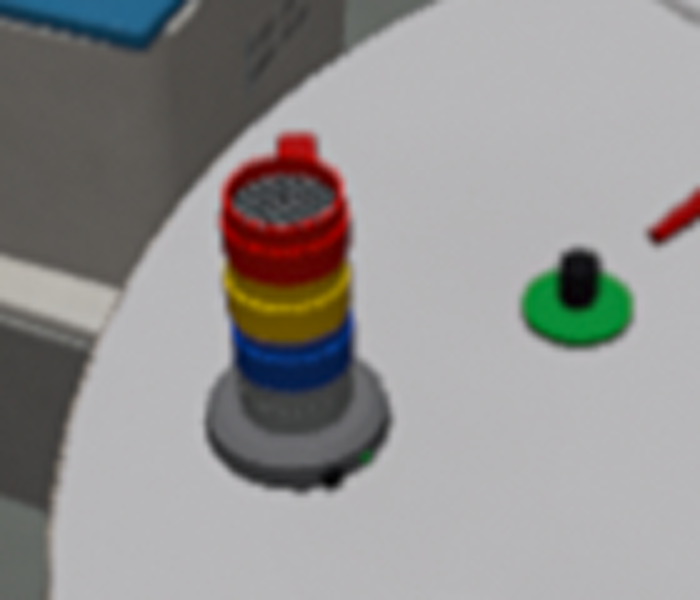

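The stack looks straight. I'll check its pitch against projected edges before adding the lid.

```bash
python3 - <<'E'
from h import *
s=cam('scene'); a=np.linspace(0,6.283,73)
for z,r in [(52,29),(72,29),(84,29),(104,29),(116,29),(136,29),(148,27)]:
    v=[proj([.558+r/1e3*np.cos(t),.26+r/1e3*np.sin(t),z/1e3],s[1],s[2])[1] for t in a]; print(z,np.round([min(v),max(v)],1), np.round((np.array([min(v),max(v)])-130)*5))
print(bot.get_obs()['eef_pos'])
big=cv2.resize(s[0][150:220,185:230],(514,800),interpolation=cv2.INTER_CUBIC)[:600]
save(big,'w9.png')
E
```

```text
52 [191.9 208.8] [310. 394.]
72 [185.5 202.4] [278. 362.]
84 [181.6 198.4] [258. 342.]
104 [174.9 191.7] [225. 308.]
116 [170.8 187.5] [204. 288.]
136 [163.8 180.4] [169. 252.]
148 [160.1 175.5] [151. 227.]
[0.53319224 0.1061233  0.22007088]
```

View pics/w9.png

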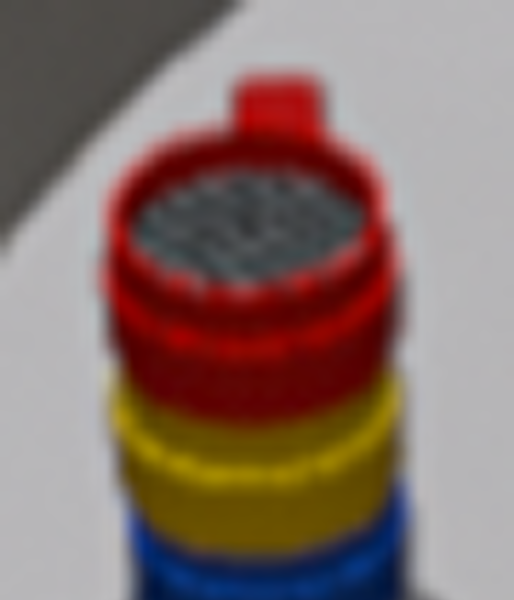

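The red and yellow bottom edges match the seated predictions to within 0.5 px. Now the lid.

Call:
send_rows(
  motion="0 -0.1 0 4 0; 0 -0.1 0 8 0; 0 -0.1 0 12 0; 0 -0.1 0 13.5 0; 0 -0.1 0 13.5 0",
)

```text
clock: 27.6
eef_pos: [0.5305, 0.1046, 0.082]
tool_rot: [0.706, 0.708, -0.003, -0.002]
ft_force: [-0.9, 0.0, 0.3]
grip_width: 0.043
grasp_force: 0.0
```

Call:
send_rows(
  motion="0 0 0 0 0; 0 0 0 0 0; 0 0 0 0 0",
)

```text
clock: 27.9
eef_pos: [0.5344, 0.1045, 0.087]
tool_rot: [0.707, 0.707, 0.001, 0.001]
ft_force: [-0.1, 0.4, 0.1]
grip_width: 0.0425
grasp_force: 0.0
```

```bash
python3 - <<'E'
from h import *
for i in range(2): x=both('wrist',['sieve_lid']);print(bot.get_obs()['eef_pos'])
save(x[0],'w10.png')
E
```

```text
sieve_lid 0.76 [0.5312 0.1053]
SEG sieve_lid [0.5332 0.1051] seen [252. 202.  69.  67.] exp [71.6 69.8]
[0.5338994  0.10421969 0.08657493]
sieve_lid 0.8 [0.5315 0.1038]
SEG sieve_lid [0.5335 0.105 ] seen [253. 202.  69.  67.] exp [71.7 69.9]
[0.53348321 0.10405541 0.08612327]
```

View pics/w10.png

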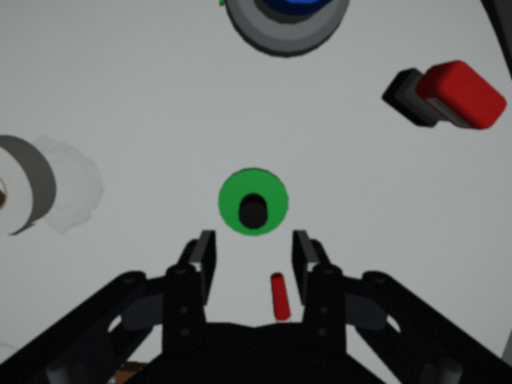

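The lid knob is centred between the fingers, at (253,210). I'll go down to just above the disc and grip it.

Call:
send_rows(
  motion="0 0.1 0 2.5 0; 0 0.1 0 4.5 0; 0 0.1 0 5.5 0; 0 0.1 0 6 0; 0 0.1 0 6.2 0",
)

```text
clock: 28.6
eef_pos: [0.5331, 0.1049, 0.0232]
tool_rot: [0.707, 0.707, -0.0, -0.0]
ft_force: [0.4, -0.1, -0.0]
grip_width: 0.0431
grasp_force: 0.0
```

Call:
send_rows(
  motion="0 0 0 0 0; 0 0 0 0 0; 0 0 0 0 0",
)

```text
clock: 28.9
eef_pos: [0.5337, 0.1051, 0.0241]
tool_rot: [0.707, 0.707, 0.001, 0.0]
ft_force: [0.0, 0.0, -0.0]
grip_width: 0.0427
grasp_force: 0.0
```

Call:
send_rows(
  motion="1 0 0 0 0; 1 0 0 0 0; 1 0 0 0 0; 1 0 0 0 0; 1 0 0 0 0",
)

```text
clock: 29.4
eef_pos: [0.5336, 0.1051, 0.024]
tool_rot: [0.707, 0.707, 0.001, 0.0]
ft_force: [-0.3, -0.2, 5.1]
grip_width: 0.0193
grasp_force: 59.0
```

Call:
send_rows(
  motion="1 0 0 -1 0; 1 0 0 -4 0; 1 0 0 -8 0; 1 0 0 -12 0; 1 0 0 -16 0",
)

```text
clock: 29.9
eef_pos: [0.5321, 0.1049, 0.1847]
tool_rot: [0.707, 0.707, -0.001, -0.0]
ft_force: [0.6, -0.8, -1.1]
grip_width: 0.0196
grasp_force: 58.9
```

Call:
send_rows(
  motion="1 0 0 -3 0; 1 0 0 -4.5 0; 1 0 0 -4.5 0",
)

```text
clock: 30.2
eef_pos: [0.5342, 0.1053, 0.2312]
tool_rot: [0.707, 0.707, 0.002, 0.001]
ft_force: [-0.2, -0.4, -1.1]
grip_width: 0.0196
grasp_force: 58.9
```

Call:
send_rows(
  motion="1 4 0.6 0 0; 1 8 1.2 0 0; 1 12 1.8 0 0; 1 15.5 2.35 0 0; 1 15.5 2.35 0 0",
)

```text
clock: 30.7
eef_pos: [0.5555, 0.264, 0.2253]
tool_rot: [0.705, 0.709, -0.001, -0.001]
ft_force: [-0.3, -0.6, -0.6]
grip_width: 0.0195
grasp_force: 58.9
```

Call:
send_rows(
  motion="1 0 0 0 0; 1 0 0 0 0; 1 0 0 0 0",
)

```text
clock: 31.0
eef_pos: [0.5563, 0.2586, 0.2279]
tool_rot: [0.708, 0.707, -0.001, -0.0]
ft_force: [0.2, 1.1, -0.8]
grip_width: 0.0196
grasp_force: 58.9
```

```bash
python3 - <<'E'
from h import *
for i in range(2): x=cam('wrist');o=bot.get_obs();t=o['eef_pos'];print(t)
seg('sieve_lid',[256,250,90,90],x,t[2]-.024); print(box('sieve_lid',*t[:2],t[2]-.024,x[1],x[2]))
s=cam('scene')
z=lambda a,w:cv2.resize(a,(w,500),interpolation=2)
save(np.hstack([z(x[0][130:330,160:340],400),z(s[0][110:210,170:250],400)]),'w11.png')
E
```

```text
[0.55643883 0.25868493 0.22824086]
[0.55655297 0.25881534 0.2284434 ]
SEG sieve_lid [0.5563 0.2701] seen [253.5 218.5  94.   54. ] exp [99.8 95.7]
[253.9704372  235.74995681  97.74802305  92.83231001]
```

View pics/w11.png

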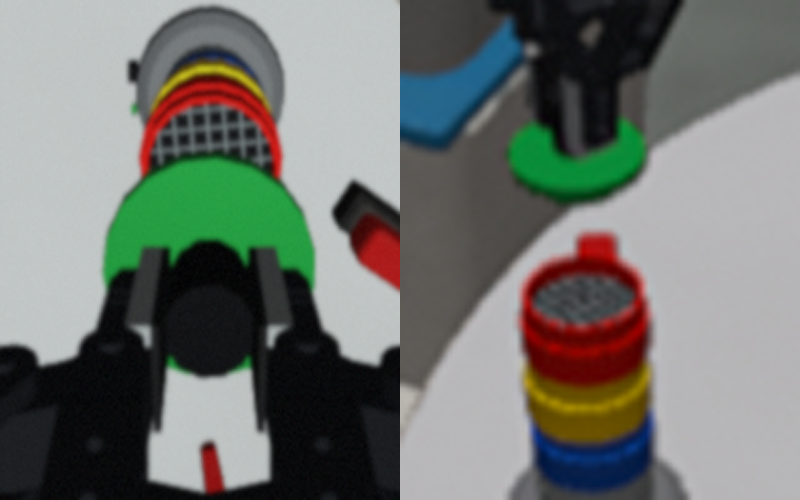

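The lid is held level and lined up with the stack. Lowering it now.

Call:
send_rows(
  motion="1 0.05 0.1 2 0; 1 0.05 0.1 4 0; 1 0.05 0.1 4.8 0; 1 0.05 0.1 4.8 0; 1 0.05 0.1 4.8 0",
)

```text
clock: 31.65
eef_pos: [0.5579, 0.2604, 0.1811]
tool_rot: [0.707, 0.707, 0.0, 0.0]
ft_force: [-0.1, 0.7, 0.4]
grip_width: 0.0196
grasp_force: 58.9
```

Call:
send_rows(
  motion="1 0 0 0.4 0; 1 0 0 0.8 0; 1 0 0 1.2 0; 1 0 0 1.4 0; 1 0 0 1.4 0",
)

```text
clock: 32.15
eef_pos: [0.5572, 0.2604, 0.1658]
tool_rot: [0.707, 0.707, -0.0, -0.0]
ft_force: [1.0, 0.5, 0.1]
grip_width: 0.0197
grasp_force: 58.9
```

Call:
send_rows(
  motion="1 0 0 0.1 0; 1 0 0 0.2 0; 1 0 0 0.3 0; 1 0 0 0.3 0; 1 0 0 0.3 0",
)

```text
clock: 32.65
eef_pos: [0.5575, 0.2605, 0.1633]
tool_rot: [0.707, 0.707, 0.0, 0.0]
ft_force: [0.2, 0.6, 0.4]
grip_width: 0.0194
grasp_force: 58.9
```

Call:
send_rows(
  motion="1 0 0 0.1 0; 1 0 0 0.2 0; 1 0 0 0.3 0; 1 0 0 0.3 0; 1 0 0 0.3 0",
)

```text
clock: 33.15
eef_pos: [0.5578, 0.2606, 0.1619]
tool_rot: [0.707, 0.707, 0.001, 0.0]
ft_force: [-1.9, -1.1, 6.4]
grip_width: 0.0199
grasp_force: 59.6
```

Contact is at TCP 0.162, exactly the seated height. I'll release gently and retreat upwards.

Call:
send_rows(
  motion="1 0 0 -0.1 0; 0.4 0 0 -0.1 0; 0 0 0 -0.1 0; 0 0 0 -0.1 0; 0 0 0 -0.1 0",
)

```text
clock: 33.65
eef_pos: [0.5574, 0.2604, 0.161]
tool_rot: [0.707, 0.707, -0.0, -0.0]
ft_force: [-1.1, 0.3, -0.4]
grip_width: 0.0429
grasp_force: 0.0
```

Call:
send_rows(
  motion="0 0 0 -1.5 0; 0 0 0 -4 0; 0 0 0 -8 0; 0 0 0 -10 0; 0 0 0 -10 0",
)

```text
clock: 34.15
eef_pos: [0.5593, 0.2613, 0.2655]
tool_rot: [0.707, 0.707, 0.004, 0.001]
ft_force: [1.0, 0.7, 0.3]
grip_width: 0.0425
grasp_force: 0.0
```

Call:
send_rows(
  motion="0 -4 0 0 0; 0 -8 0 0 0; 0 -12 0 0 0; 0 -15 0 0 0; 0 -15 0 0 0",
)

```text
clock: 34.65
eef_pos: [0.5569, 0.1068, 0.2601]
tool_rot: [0.709, 0.705, -0.001, -0.0]
ft_force: [0.1, 1.0, -0.0]
grip_width: 0.0429
grasp_force: 0.0
```

```bash
python3 - <<'E'
from h import *
print(bot.get_obs()['eef_pos']); s=cam('scene'); t=cam('top'); a=np.linspace(0,6.283,73)
seg('sieve_lid',[208,160,30,30],s,.138)
for z in [148,156]:
    v=[proj([.558+.029*np.cos(q),.26+.029*np.sin(q),z/1e3],s[1],s[2])[1] for q in a]; print(z,np.round([min(v),max(v)],1))
z=lambda a,w:cv2.resize(a,(w,500),interpolation=2)
save(np.hstack([z(s[0][130:230,170:250],400),z(t[0][120:300,160:304],400)]),'w12.png')
E
```

```text
[0.55687536 0.10675632 0.26009553]
SEG sieve_lid [0.5501 0.2659] seen [205.5 167.   26.   17. ] exp [27.3 24.7]
148 [159.6 176.1]
156 [156.7 173.1]
```

View pics/w12.png

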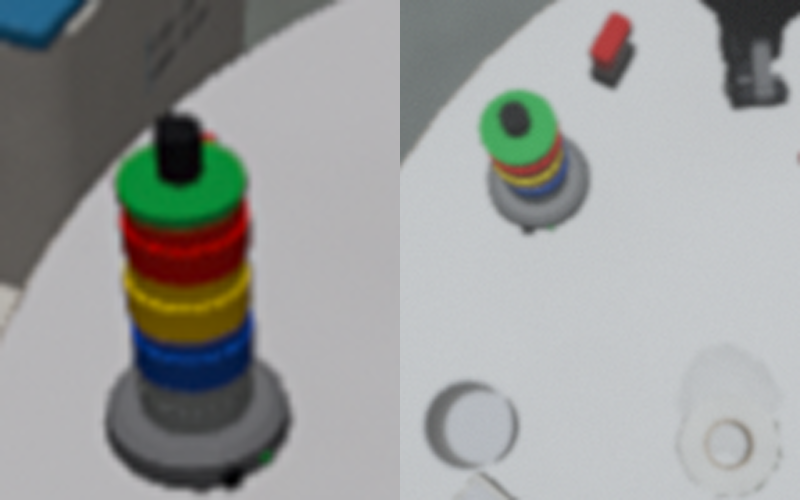

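The stack is complete, straight and seated: the lid's lower edge is at row 175.5 against 176.1 predicted. The stamp and beaker haven't moved.

```bash
python3 -c "
from h import *
print(workorder.job_done())"
```

```text
the job is handed in; nothing more can be done
None
```

The sieve stack is built on the shaker base in the order asked (blue, yellow, red, green lid); the last pictures show every part seated and upright, the stamp and beaker were left alone, and the job is handed in at about 35 s.

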